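Zero the offset knob, then hold the focus lever at the third click

TASK

Set the microscope's white focus-step unit for an exposure: first, with the red-posted lever still at rest, turn the black offset knob counter-clockwise (seen from above) all the way back to its zero stop. Then swing the lever counter-clockwise by its upright red post, feeling the clicks, and stop at exactly the third click, never running on to the fourth. The lever springs back when let go, so finish still holding it there with the fingers; leave the knob at zero and do not push the other things on the bench about.

Things in the scene. Friction and masses are not known exactly. Their poses are not given: they have to be found in the camera images.
- stepper: focus-step unit: white box fixed to the bench, 160 (x) x 300 (y) x 45 high; origin centre of its underside; its -x face is the front, towards the robot. On top: the knob at its +y end, the lever at its -y end, and between them, to the back, a low black stage (70 x 50, top 63 above the bench) with a cemented specimen (to 75), which the lever lifts 2 mm a click
- reset_knob (a joint): offset knob, rad: 0 at its zero stop, grows clockwise seen from above up to 1.5; it begins 0.7 to 1.3 from zero. Stays where it is left (light friction, 0.04 N m). So to zero it turn it counter-clockwise seen from above by this angle
- reset_knob_grip (a point): on the knob's vertical axis at gripping height, 82 above the bench; in the unit's frame at x -30, y +90. The knob: black disc 44 across, 8 high, with a bar grip standing on it: 42 long, 14 thick, from 57 to 89 above the bench. The point turns with the knob: x axis along the bar, y across its thickness. White line on the -x end of the bar; at zero it points to the front, at the red scale mark
- lever (a joint): lever, rad: 0 at rest stop, grows counter-clockwise seen from above. A sprung pawl drops into a notch (click) every 0.20: clicks at 0.20, 0.40, 0.60, 0.80; end stop 1.2. Let go, it springs back to 0 through the notches. The push needed at the post is 3 to 12 N, always against the swing: it is greatest just past a notch, sags steadily by about half on the way to the next, and jumps up again there
- lever_grip (a point): centre of the free part of the lever's upright round red post, 91 above the bench; post 16 in diameter, free from 63 to 113 above the bench, 100 from the lever's axis. Below it the flat steel arm, 14 wide, lies 55 to 63 above the bench. The point swings with the lever, x axis pointing from the lever's axis to the post; at rest the lever points straight out over the unit's front (-x)
- lever_pivot (a point): point on the lever's vertical axis at the height of lever_grip (91 above the bench); nothing is there to hold. Its x and y axes are those of the unit; it is 70 to the -y of the unit's centre
- puck_amber: bystander: amber specimen puck, 30 diameter x 18 high, standing loose on top of the unit, behind the knob; origin under its centre
- puck_black: bystander: black specimen puck, 30 diameter x 18 high, loose on the bench at the unit's +y end; origin under its centre
- objective: bystander: spare steel microscope objective standing on the bench in front of the unit's knob end, 26 diameter x 46 high; origin under its centre
- oil_bottle: bystander: small amber bottle, 32 diameter x 60 high; origin under its centre
- dish: bystander: white dish, 90 across x 15 high; origin under its centre
- slide_box: bystander: blue slide box, 85 x 100 x 34; origin under its centre
- mouse: bystander: black computer mouse, 105 x 60 x 31; origin under its centre

How it is judged:
By the outcome, as a careful person would: the job done as asked, in the order asked, and still so for the second after the job is handed in, while the arm keeps its last pose, push and grip.
It also fails if it takes over 64 s, if anything falls off the work surface, if the arm or the gripper's body presses on something with over 40 N, if the wrist force passes 120 N, or if a joint passes its speed limit or range.

ROBOT

A 6-joint arm with a two-finger parallel gripper is mounted at the origin on the work surface. World frame = base frame: x ahead of the robot, y to its left, z up, the work surface at z = 0. Lengths are in mm, angles in rad, forces in N, time in s.
With the tool pointing down it reaches from about 300 to 875 mm from the base axis. Payload 6.4 kg.
Tool frame: the origin (TCP) lies at the very end of the fingers, on their centre line; the grasp point (between the pads) lies 19 mm behind it; z points along the fingers, y is the line along which they close (so a half turn about z gives the same grasp; the last joint's range is limited). The gripper opens to 85 mm and grips with 20 to 120 N. Pads are 22 mm wide; open, the fingers measure 114 mm over their backs; the gripper's body (76 mm by 85 mm) begins 54 mm behind the grasp point. The pads swing forward as they close: fully open they stand 13 mm farther back than shut.
Start: joints at [1.087, 0.181, 1.607, -0, 1.354, -0.206], TCP at [157.676, 552.973, 231.288] pointing down, gripper open.
Joint ranges: [-2.99, 2.99], [-0.89, 2.07], [0.3, 2.58], [-1.14, 4.28], [0, 2.63], [-3.12, 3.12]. Speed limits (rad/s): [2.57, 2.57, 3.01, 3.14, 3.14, 3.14].

INTERFACE

Orientations are given as a unit quaternion [w, x, y, z].
In Python, from bench import get_state, eyes, finish_job gives the robot as it stands. The module is installed in compiled form; this text tells all that it offers.
- The arm moves only by the tool apply_moves, never from a script. Its argument "commands" is a list of rows, each a list of 6 numbers: the shift along the world's x, y, z in mm, then the turn, a rotation vector about the world's x, y, z in degrees. In form: [[tx, ty, tz, rx, ry, rz], ...]. A call has 1 to 8 rows; each row is the pose to reach, as a shift and turn from the pose commanded when the call began; what a row does not reach only later rows make up. A row lasts 1/10 s, in which the tool goes at most 50 mm and 8.59 degrees, less where a joint would pass 70% of its speed; a pose out of reach is approached as far as the arm can. A call with a gripper value outside its range is refused whole. "claw" is the opening in per cent of the stroke, from 0 (shut) to 100 (fully open), set as the call begins (left out, the last holds). The fingers move at their own pace and stop on an object; "force" is the grip in N (left out, the last holds). Time passes only in rows, so rows that repeat a pose let the fingers close. It gives the time, the measured TCP pose, the force, the opening and the grip force at its end, in the units of the state.
- get_state(): the state, without advancing time (a new reading comes with each control period).
- eyes.capture(name): name is "side" or "top"; returns (picture, depth): 420x560x3 uint8, red, green, blue; 420x560 float32, mm along the optical axis (not along the pixel's ray), 0 where there is no reading.
- eyes.get_calibration(name): a dict with "camera_matrix" (3x3 intrinsics, pixels), "rvec" (rotation vector, rad) and "tvec" (3), from world to camera coordinates, as OpenCV has them. Camera axes: x right, y down, z forward; pixel columns grow to the right and rows downward; lengths in mm; the calibration is good to about 2 mm. A picture is of the moment at which its call begins. get_calibration takes no time and is no camera call.
- finish_job(): hands the job in; it is judged then, once.
The state is a dict: "t": time; "joints": joint angles; "dq": joint speeds; "joint_torque": joint torques, N m; "tool_pos": TCP position; "tool_rot": TCP orientation; "contact_force": force on the tool from outside, world axes, zero at the start; "ft_torque": the same for the moment, N m; "width": finger opening in mm; "grasp_force": force on a finger pad.
Only numpy, scipy, OpenCV 4.12 (cv2) and the standard library are available. Lean on these libraries where they do the work, as an engineer would, in place of code of your own. Each camera call takes 0.05 s, during which the arm holds its last target. There are 200 camera calls.

## Working session

There is one attempt and no reset: what is moved stays moved. The work goes in short steps, Python scripts to look and compute and a tool call to move; the robot and the scene stay as the last step left them, time stands still between calls to the robot, and variables do not carry over. Pictures are saved under pics/ and viewed, at most 10 in all, crops included, and the job is handed in when it is done.

Besides the shell and the picture viewer there is one more tool, called after "Call:" as name(argument=value, ...), one argument or row to a line, values as JSON. apply_moves: Moves the arm, as the interface text tells. Its arguments: {"type":"object","properties":{"commands":{"type":"array"},"claw":{"type":"number"},"force":{"type":"number"}},"required":["commands"]}

```bash
mkdir -p pics; cat > h.py <<'E'
import numpy as np, cv2
from bench import get_state, eyes, finish_job
def cal(n):
    c=eyes.get_calibration(n); K=np.array(c["camera_matrix"],float)
    R=cv2.Rodrigues(np.array(c["rvec"],float))[0]; t=np.array(c["tvec"],float).ravel(); return K,R,t
def ray(n,u,v,z):
    K,R,t=cal(n); d=R.T@np.linalg.solve(K,[u,v,1.]); o=-R.T@t
    return o+d*(z-o[2])/d[2]
def proj(n,p):
    K,R,t=cal(n); q=K@(R@np.array(p,float)+t); return q[:2]/q[2]
def cloud(n,dep):
    K,R,t=cal(n); v,u=np.mgrid[:420,:560]; P=np.stack([u,v,np.ones_like(u)],-1)@np.linalg.inv(K).T*dep[...,None]
    return (P-t)@R
def snap(n,tag):
    im,d=eyes.capture(n); cv2.imwrite(f"pics/{tag}.png",im[...,::-1]); np.save(f"pics/{tag}.npy",d); return im,d
E
python3 - <<'E'
from h import *
for n in("side","top"):
    snap(n,n+"0"); K,R,t=cal(n); print(n,(-R.T@t).round(),K[0,0])
a=cv2.imread("pics/side0.png");b=cv2.imread("pics/top0.png")
s=get_state();print(s)
E
```

```text
side [ 290. -833.  947.] 413.63680317350236
top [ 270.   -2. 1496.] 496.9779807991605
{'t': 0.1, 'joints': array([ 1.08670209e+00,  1.81472350e-01,  1.60790658e+00, -1.52891637e-05,
        1.35379740e+00, -2.06328506e-01]), 'dq': array([-0.00087905, -0.00141102, -0.00251491,  0.00247381, -0.00086866,
       -0.00073941]), 'joint_torque': array([ 5.40964702e-04, -4.45883060e+01, -3.52236307e+01, -1.50951610e-04,
        4.24510348e-03,  3.22588062e-05]), 'tool_pos': array([157.4371192 , 552.51084779, 230.47178473]), 'tool_rot': array([-2.60929474e-04,  1.38435142e-01,  9.90371185e-01, -7.47644683e-04]), 'contact_force': array([-0.12259047,  0.29101655,  0.32440965]), 'ft_torque': array([0.0206586 , 0.04005309, 0.02114133]), 'grasp_force': 0.0, 'width': 85.48313439076918}
```

View pics/top0.png

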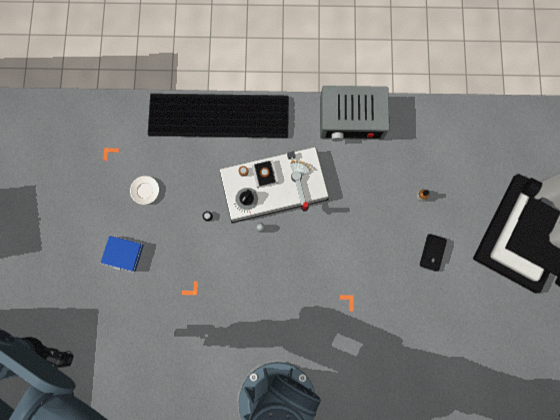

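View pics/side0.png

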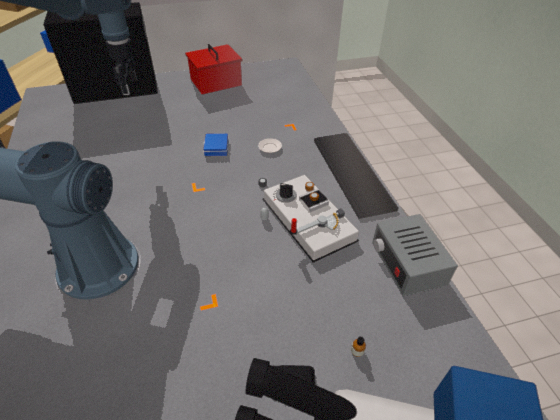

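The top view shows the unit around (274,185): knob at (246,198), red post at (305,206), lever hub at (298,175). The objective is at (261,227) and the black puck at (207,216). Next I'll measure the unit's pose and the knob bar.

```bash
python3 - <<'E'
from h import *
im=cv2.imread("pics/top0.png");d=np.load("pics/top0.npy");P=cloud("top",d)
hsv=cv2.cvtColor(im,cv2.COLOR_BGR2HSV)
z=P[...,2]; box=np.zeros((420,560),bool);box[140:230,210:340]=1
m=(box&(z>35)&(z<130)).astype(np.uint8)
n,l,st,c=cv2.connectedComponentsWithStats(m);k=1+st[1:,4].argmax()
top=((l==k)&(z<52)&(z>38)&(hsv[...,2]>170)&(hsv[...,1]<50))
print("z med top",np.median(z[top]))
pts=P[top][:,:2].astype(np.float32); r=cv2.minAreaRect(pts);print("rect",r)
red=box&((hsv[...,0]<8)|(hsv[...,0]>172))&(hsv[...,1]>150)&(hsv[...,2]>80)
print("red top",P[red&(z>100)].mean(0),(red&(z>100)).sum(), P[red].mean(0))
bar=box&(z>80)&(z<100)&(np.arange(560)[None]<275)
print("bar",bar.sum(),P[bar].mean(0),cv2.minAreaRect(P[bar][:,:2].astype(np.float32)))
for nm in("side",):
  i=cv2.imread("pics/side0.png")[150:270,240:380]; 
a=cv2.resize(im[140:240,200:340],None,fx=5,fy=5,interpolation=cv2.INTER_CUBIC)
cv2.imwrite("pics/c1.png",a)
E
```

```text
z med top 44.99515359875586
rect ((635.0721435546875, 21.53460693359375), (159.85626220703125, 297.8538818359375), 14.356321334838867)
red top [554.52536951 -70.79729186 111.96704539] 25 [554.2524522  -70.64431376 101.61291455]
bar 75 [586.74579929  98.11024376  87.17929513] ((615.6793212890625, 78.16099548339844), (17.477787017822266, 118.8701400756836), 57.321346282958984)
```

View pics/c1.png

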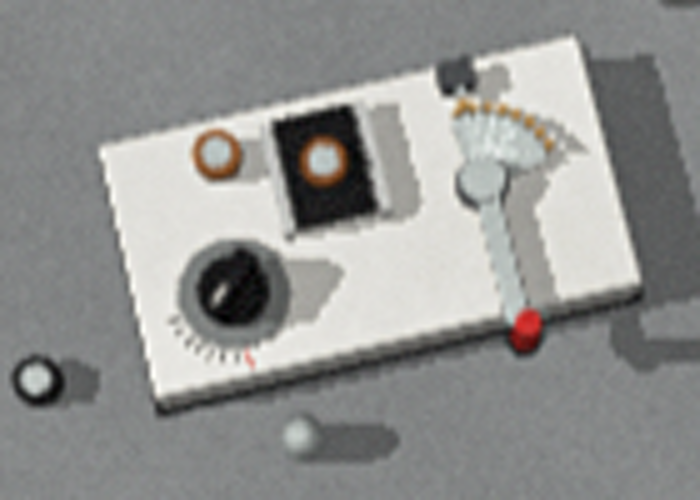

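The crop shows the knob at crop pixel (235,290). The white line lies toward lower-left, about (220,298), and the red zero mark is at (250,360). I'll get the bar angle from depth and the bright line.

```bash
python3 - <<'E'
from h import *
th=np.deg2rad(14.36);X=np.array([np.cos(th),np.sin(th)]);Y=np.array([-X[1],X[0]]);C=np.array([635.07,21.53])
kn=C-30*X+90*Y;pv=C-70*Y;print("knob",kn,"pivot",pv,"post",pv-100*X)
for n in("top","side"):
    im=cv2.imread(f"pics/{n}0.png");P=cloud(n,np.load(f"pics/{n}0.npy"))
    r=np.linalg.norm(P[...,:2]-kn,axis=-1)
    b=(r<28)&(P[...,2]>(80 if n=="top" else 75))&(P[...,2]<96)
    Q=P[b][:,:2]; c=Q.mean(0); w,V=np.linalg.eigh(np.cov((Q-c).T)); a=np.degrees(np.arctan2(*V[::-1,1]))
    print(n,b.sum(),c,"axis ang",a,"w",np.sqrt(w*12),cv2.minAreaRect(Q.astype(np.float32)))
    g=im.min(-1).astype(float); wl=b&(g>90); W=P[wl]; print("white",wl.sum(),W.mean(0) if len(W) else 0)
    if len(W):
        v=W[:,:2].mean(0)-kn; print("ang",np.degrees(np.arctan2(v[1],v[0])))
print("zero dir", 14.36+180)
im=cv2.imread("pics/side0.png");u,v=proj("side",[*kn,80]).astype(int)
cv2.imwrite("pics/c2.png",cv2.resize(im[v-25:v+25,u-30:u+30],None,fx=10,fy=10,interpolation=cv2.INTER_CUBIC))
for p in ((581,556),):pass
E
```

```text
knob [583.68607718 101.27768006] pivot [652.43095396 -46.28295804] post [555.55529962 -71.08432084]
top 70 [582.78509248 100.5792387 ] axis ang 150.04739423329573 w [14.76646339 41.40503487] ((582.986328125, 101.07990264892578), (13.953232765197754, 39.078453063964844), 61.1053581237793)
white 5 [575.72089128 106.72850677  87.48377332]
ang 145.61493888371328
side 75 [583.23708285  95.81839159] axis ang 150.05598159635178 w [13.80092798 41.02490408] ((583.314208984375, 96.53074645996094), (17.675880432128906, 39.2698860168457), 67.06476593017578)
white 10 [580.3744812  104.40588945  89.93700739]
ang 136.63117337975797
zero dir 194.36
```

View pics/c2.png

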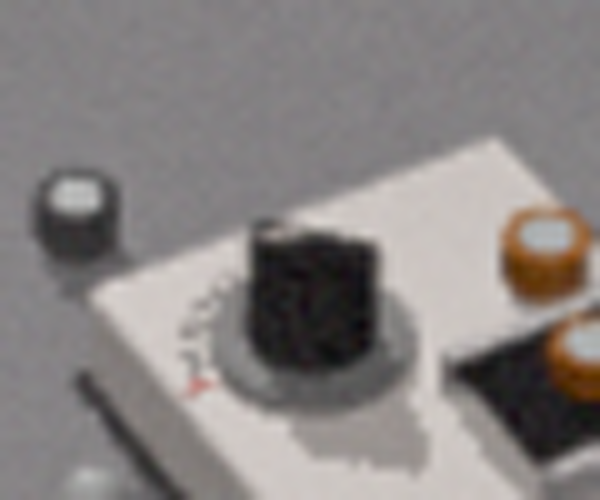

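Bar axis is 150° and zero is 194.4°, so the knob needs about 44° counter-clockwise. Knob is at (583.5,101). Moving above it.

Call:
apply_moves(
  commands=[
    [426,-452,-40,0,0,-14],
    [426,-452,-40,0,0,-14],
    [426,-452,-40,0,0,-14],
    [426,-452,-40,0,0,-14],
    [426,-452,-40,0,0,-14],
    [426,-452,-40,0,0,-14],
    [426,-452,-40,0,0,-14],
    [426,-452,-40,0,0,-14],
  ],
  claw=60,
  force=40,
)

```text
t: 0.9
tool_pos: [432.3, 260.7, 205.3]
tool_rot: [-0.0, 0.258, 0.966, 0.0]
contact_force: [-0.1, 0.6, 0.1]
width: 51.1
grasp_force: 0.0
```

Call:
apply_moves(
  commands=[
    [151,-160,-35,0,0,0],
    [151,-160,-35,0,0,0],
    [151,-160,-35,0,0,0],
    [151,-160,-35,0,0,0],
    [151,-160,-35,0,0,0],
    [151,-160,-35,0,0,0],
    [151,-160,-35,0,0,0],
    [151,-160,-35,0,0,0],
  ],
)

```text
t: 1.7
tool_pos: [581.5, 103.8, 170.6]
tool_rot: [-0.0, 0.257, 0.966, 0.0]
contact_force: [0.3, -0.2, 0.3]
width: 51.4
grasp_force: 0.0
```

```bash
python3 -c "
from h import *
s=get_state();print(s['tool_pos'],s['tool_rot'],s['joints'],s['width'])"
```

```text
[581.53062287 103.75027592 170.59687661] [-3.74927244e-04  2.57480579e-01  9.66283395e-01  1.08465387e-04] [-2.44273629e-02  2.74913101e-01  1.62162158e+00  4.07580438e-04
  1.24573635e+00 -1.07452602e+00] 51.42132099504838
```

Call:
apply_moves(
  commands=[
    [2,-3,-40,0,0,0],
    [2,-3,-70,0,0,0],
    [2,-3,-90,0,0,0],
    [2,-3,-106,0,0,0],
    [2,-3,-106,0,0,0],
    [2,-3,-106,0,0,0],
  ],
)

```text
t: 2.3
tool_pos: [584.7, 100.2, 65.3]
tool_rot: [0.0, 0.258, 0.966, 0.0]
contact_force: [0.8, -0.5, 0.7]
width: 51.0
grasp_force: 0.0
```

Call:
apply_moves(
  commands=[
    [0,0,0,0,0,0],
    [0,0,0,0,0,0],
    [0,0,0,0,0,0],
    [0,0,0,0,0,0],
    [0,0,0,0,0,0],
    [0,0,0,0,0,0],
    [0,0,0,0,0,0],
    [0,0,0,0,0,0],
  ],
  claw=0,
  force=40,
)

```text
t: 3.1
tool_pos: [585.8, 100.3, 66.1]
tool_rot: [0.001, 0.258, 0.966, 0.001]
contact_force: [1.5, 5.1, 5.7]
width: 13.2
grasp_force: 42.2
```

```bash
python3 -c "
from h import *
s=get_state();print(s)
snap('side','s1')"
```

```text
{'t': 3.1, 'joints': array([-3.06529378e-02,  4.15721635e-01,  1.67360804e+00,  1.52863375e-03,
        1.04904947e+00, -1.08002591e+00]), 'dq': array([-0.00050179, -0.00084632, -0.00073048, -0.00044553, -0.00029826,
       -0.00028216]), 'joint_torque': array([ -2.80405954, -47.25888491, -26.81770027,  -1.29094787,
         0.23130659,  -0.04774044]), 'tool_pos': array([585.8348265 , 100.31499966,  66.1278245 ]), 'tool_rot': array([0.00141318, 0.25813486, 0.96610733, 0.00101216]), 'contact_force': array([1.51865749, 5.12450712, 5.68351575]), 'ft_torque': array([ 0.69397979, -0.12825167, -0.10194125]), 'grasp_force': 42.179696559906006, 'width': 13.22425267631233}
```

Call:
apply_moves(
  commands=[
    [0,0.2,0,0,0,6],
    [0,0.4,0,0,0,12],
    [0,0.6,0,0,0,18],
    [0,0.9,0,0,0,24],
    [0,1.1,0,0,0,30],
    [0,1.3,0,0,0,36],
    [0,1.5,0,0,0,40],
    [0,1.5,0,0,0,40],
  ],
)

```text
t: 3.95
tool_pos: [586.1, 101.4, 66.1]
tool_rot: [0.002, -0.088, 0.996, 0.0]
contact_force: [1.5, 4.4, 5.4]
width: 13.2
grasp_force: 42.3
```

```bash
cat > st.py <<'E'
from h import *
s=get_state();q=s['tool_rot'];print(s['t'],'pos',s['tool_pos'].round(1),'yang',round(np.degrees(2*np.arctan2(q[2],q[1]))-90,2),'F',s['contact_force'].round(2),'T',s['ft_torque'].round(3),'w',round(s['width'],1),round(s['grasp_force'],1),'J',s['joints'].round(2))
E
python3 st.py
```

```text
3.95 pos [586.1 101.4  66.1] yang 100.12 F [1.5  4.41 5.42] T [ 0.646 -0.354  0.028] w 13.2 42.3 J [-0.03  0.42  1.67  0.    1.05 -1.78]
```

Expected stop is at 104.4°. I'll approach it in small steps, watching the torque.

Call:
apply_moves(
  commands=[
    [0,0,0,0,0,1],
    [0,0,0,0,0,2],
    [0,0,0,0,0,3],
    [0,0,0,0,0,4],
    [0,0,0,0,0,4],
    [0,0,0,0,0,4],
  ],
)

```text
t: 4.55
tool_pos: [586.1, 101.5, 66.1]
tool_rot: [0.002, -0.122, 0.993, 0.0]
contact_force: [2.8, 5.3, 6.0]
width: 13.4
grasp_force: 42.3
```

```bash
python3 st.py
```

```text
4.55 pos [586.1 101.5  66.1] yang 103.97 F [2.85 5.33 6.03] T [ 0.762 -0.328 -0.006] w 13.4 42.3 J [-0.03  0.42  1.67  0.    1.05 -1.84]
```

Call:
apply_moves(
  commands=[
    [0,0,0,0,0,1],
    [0,0,0,0,0,2],
    [0,0,0,0,0,2],
    [0,0,0,0,0,2],
  ],
)

```text
t: 4.95
tool_pos: [586.1, 101.6, 66.1]
tool_rot: [0.002, -0.138, 0.99, 0.0]
contact_force: [2.4, 4.6, 5.9]
width: 13.0
grasp_force: 45.3
```

```bash
python3 st.py
```

```text
4.95 pos [586.1 101.6  66.1] yang 105.85 F [2.39 4.59 5.89] T [ 0.771 -0.38  -0.776] w 13.0 45.3 J [-0.03  0.42  1.67  0.    1.05 -1.88]
```

The stop is felt: -0.78 N m at 105.9°. Releasing and lifting.

Call:
apply_moves(
  commands=[
    [0,0,0,0,0,0],
    [0,0,0,0,0,0],
    [0,0,0,0,0,0],
    [0,0,0,0,0,0],
    [0,0,30,0,0,0],
    [0,0,70,0,0,0],
    [0,0,110,0,0,0],
    [0,0,110,0,0,0],
  ],
  claw=60,
)

```text
t: 5.75
tool_pos: [588.3, 100.8, 181.3]
tool_rot: [0.005, -0.14, 0.99, -0.001]
contact_force: [0.6, 1.2, 0.3]
width: 51.2
grasp_force: 0.0
```

Call:
apply_moves(
  commands=[
    [-20,-130,0,0,0,0],
    [-31,-173,0,0,0,0],
    [-31,-173,0,0,0,0],
    [-31,-173,0,0,0,0],
    [-31,-173,0,0,0,0],
    [-31,-173,0,0,0,0],
    [-31,-173,0,0,0,0],
  ],
)

```text
t: 6.45
tool_pos: [553.3, -71.0, 174.1]
tool_rot: [-0.0, -0.14, 0.99, 0.0]
contact_force: [-0.8, 0.3, 0.8]
width: 51.5
grasp_force: 0.0
```

```bash
python3 st.py; python3 - <<'E'
from h import *
kn=np.array([583.7,101.3])
im,d=snap("top","top1");P=cloud("top",d);hsv=cv2.cvtColor(im,cv2.COLOR_RGB2HSV)
r=np.linalg.norm(P[...,:2]-kn,axis=-1);b=(r<28)&(P[...,2]>80)&(P[...,2]<96)
Q=P[b][:,:2];c=Q.mean(0);w,V=np.linalg.eigh(np.cov((Q-c).T));print(b.sum(),c,np.degrees(np.arctan2(*V[::-1,1]))%180,np.sqrt(12*w))
im,d=snap("side","side1")
u,v=proj("side",[570,10,80]).astype(int);u0=proj("top",[570,10,80]).astype(int)
a=cv2.imread("pics/side1.png")[v-60:v+60,u-75:u+75];t=cv2.imread("pics/top1.png")[u0[1]-60:u0[1]+60,u0[0]-75:u0[0]+75]
cv2.imwrite("pics/c3.png",cv2.resize(np.vstack([a,t])[:, :],None,fx=2.5,fy=2.5,interpolation=cv2.INTER_CUBIC))
E
```

```text
6.45 pos [553.3 -71.  174.1] yang 106.12 F [-0.8   0.32  0.82] T [-0.021 -0.022  0.053] w 51.5 0.0 J [-0.34  0.2   1.7   0.    1.24 -2.19]
71 [582.16951049 100.49659031] 14.014415804383788 [14.19466382 43.4035398 ]
```

View pics/c3.png

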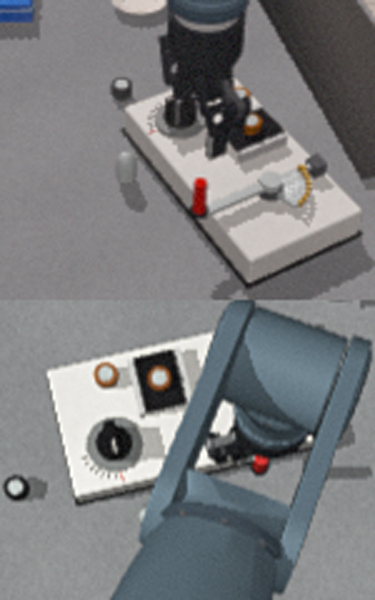

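Knob bar now measures 14.0° against a zero axis of 14.4°, so it is at zero, and its line points at the red mark. The lever is still at rest with its post at (200,195) in the crop. Next I descend on the post and grip it.

Call:
apply_moves(
  commands=[
    [2,0,-40,0,0,0],
    [2,0,-70,0,0,0],
    [2,0,-90,0,0,0],
    [2,0,-102,0,0,0],
    [2,0,-102,0,0,0],
    [2,0,-102,0,0,0],
  ],
)

```text
t: 7.15
tool_pos: [556.1, -71.7, 73.3]
tool_rot: [0.0, -0.14, 0.99, -0.0]
contact_force: [1.2, -0.1, 0.1]
width: 51.5
grasp_force: 0.0
```

Call:
apply_moves(
  commands=[
    [0,0,0,0,0,0],
    [0,0,0,0,0,0],
    [0,0,0,0,0,0],
    [0,0,0,0,0,0],
    [0,0,0,0,0,0],
    [0,0,0,0,0,0],
    [0,0,0,0,0,0],
    [0,0,0,0,0,0],
  ],
  claw=0,
  force=60,
)

```text
t: 7.95
tool_pos: [556.0, -71.4, 73.9]
tool_rot: [0.001, -0.14, 0.99, 0.0]
contact_force: [-2.2, 3.6, 6.3]
width: 14.4
grasp_force: 58.3
```

```bash
cat >> st.py <<'E'
pv=np.array([652.4,-46.3]);v=s['tool_pos'][:2]-pv;a=np.arctan2(v[1],v[0])%(2*np.pi);lev=a-np.deg2rad(194.36)
t=np.array([-np.sin(a),np.cos(a)]);F=s['contact_force'][:2];print('lever',round(lev,4),'r',np.linalg.norm(v).round(1),'Ftan',round(F@t,2),'Frad',round(F@[np.cos(a),np.sin(a)],2))
E
python3 st.py; python3 - <<'E'
import numpy as np
a0=np.deg2rad(194.36)
f=lambda q:100*np.array([np.cos(a0+q),np.sin(a0+q)])
for q in np.arange(0,.71,.05):print(round(q,2),(f(q)-f(0)).round(1),round(np.degrees(q),1))
E
```

```text
7.95 pos [556.  -71.4  73.9] yang 106.07 F [-2.18  3.58  6.27] T [ 0.631  0.224 -0.141] w 14.4 58.3 J [-0.34  0.34  1.76  0.    1.04 -2.19]
lever 0.0036 r 99.6 Ftan -4.01 Frad 1.21
0.0 [0. 0.] 0.0
0.05 [ 1.4 -4.8] 2.9
0.1 [ 3.  -9.5] 5.7
0.15 [  4.8 -14.2] 8.6
0.2 [  6.9 -18.8] 11.5
0.25 [  9.1 -23.2] 14.3
0.3 [ 11.7 -27.5] 17.2
0.35 [ 14.4 -31.7] 20.1
0.4 [ 17.3 -35.8] 22.9
0.45 [ 20.4 -39.7] 25.8
0.5 [ 23.7 -43.4] 28.6
0.55 [ 27.3 -47. ] 31.5
0.6 [ 30.9 -50.4] 34.4
0.65 [ 34.8 -53.6] 37.2
0.7 [ 38.8 -56.6] 40.1
```

Call:
apply_moves(
  commands=[
    [0.7,-2.4,0,0,0,1.4],
    [1.4,-4.8,0,0,0,2.9],
    [2.2,-7.2,0,0,0,4.3],
    [3.0,-9.5,0,0,0,5.7],
    [3.9,-11.9,0,0,0,7.1],
    [4.8,-14.2,0,0,0,8.6],
    [4.8,-14.2,0,0,0,8.6],
  ],
)

```text
t: 8.65
tool_pos: [560.8, -85.7, 73.9]
tool_rot: [0.001, -0.214, 0.977, 0.0]
contact_force: [-1.8, 4.4, 5.9]
width: 14.6
grasp_force: 58.4
```

```bash
python3 st.py
```

```text
8.65 pos [560.8 -85.7  73.9] yang 114.71 F [-1.83  4.41  5.88] T [ 0.685  0.218 -0.064] w 14.6 58.4 J [-0.36  0.35  1.74  0.    1.05 -2.36]
lever 0.1559 r 99.7 Ftan -4.78 Frad -0.07
```

Call:
apply_moves(
  commands=[
    [1.0,-2.3,0,0,0,1.4],
    [2.1,-4.6,0,0,0,2.9],
    [2.1,-4.6,0,0,0,2.9],
  ],
)

```text
t: 8.95
tool_pos: [562.9, -90.2, 73.8]
tool_rot: [0.001, -0.239, 0.971, 0.0]
contact_force: [-1.1, 4.4, 6.2]
width: 14.7
grasp_force: 58.5
```

```bash
python3 st.py
```

```text
8.95 pos [562.9 -90.2  73.8] yang 117.61 F [-1.08  4.44  6.23] T [ 0.717  0.253 -0.025] w 14.7 58.5 J [-0.37  0.36  1.73  0.    1.05 -2.42]
lever 0.2049 r 99.7 Ftan -4.46 Frad -0.99
```

Call:
apply_moves(
  commands=[
    [1.1,-2.2,0,0,0,1.4],
    [2.2,-4.4,0,0,0,2.8],
    [2.2,-4.4,0,0,0,2.8],
  ],
)

```text
t: 9.25
tool_pos: [564.7, -94.0, 73.8]
tool_rot: [0.0, -0.262, 0.965, 0.001]
contact_force: [-2.5, 6.3, 8.0]
width: 14.5
grasp_force: 58.6
```

```bash
python3 st.py
```

```text
9.25 pos [564.7 -94.   73.8] yang 120.4 F [-2.54  6.27  7.98] T [ 1.165  0.373 -0.169] w 14.5 58.6 J [-0.37  0.37  1.73  0.    1.05 -2.48]
lever 0.2473 r 99.8 Ftan -6.72 Frad -0.76
```

First click passed between 0.205 and 0.247, where the force jumps from 4.5 to 6.7 N. Continuing finely around the second.

Call:
apply_moves(
  commands=[
    [1.3,-2.2,0,0,0,1.4],
    [2.6,-4.3,0,0,0,2.9],
    [3.9,-6.4,0,0,0,4.3],
    [5.3,-8.5,0,0,0,5.7],
    [5.3,-8.5,0,0,0,5.7],
  ],
)

```text
t: 9.75
tool_pos: [570.4, -103.1, 73.8]
tool_rot: [0.001, -0.31, 0.951, 0.0]
contact_force: [-2.1, 5.4, 7.1]
width: 14.7
grasp_force: 58.5
```

```bash
python3 st.py
```

```text
9.75 pos [ 570.4 -103.1   73.8] yang 126.11 F [-2.11  5.39  7.15] T [ 0.773  0.24  -0.017] w 14.7 58.5 J [-0.38  0.38  1.71  0.    1.05 -2.59]
lever 0.3549 r 99.8 Ftan -5.63 Frad -1.33
```

Call:
apply_moves(
  commands=[
    [1.2,-1.7,0,0,0,1.1],
    [2.3,-3.3,0,0,0,2.3],
    [2.3,-3.3,0,0,0,2.3],
  ],
)

```text
t: 10.05
tool_pos: [572.9, -106.6, 73.8]
tool_rot: [0.001, -0.329, 0.944, -0.0]
contact_force: [-0.9, 4.6, 6.0]
width: 14.9
grasp_force: 58.5
```

```bash
python3 st.py
```

```text
10.05 pos [ 572.9 -106.6   73.8] yang 128.4 F [-0.88  4.62  6.03] T [ 0.676  0.133 -0.029] w 14.9 58.5 J [-0.39  0.38  1.7   0.    1.06 -2.63]
lever 0.3982 r 99.8 Ftan -4.21 Frad -2.09
```

Call:
apply_moves(
  commands=[
    [0.6,-0.8,0,0,0,0.6],
    [0.6,-0.8,0,0,0,0.6],
  ],
)

```text
t: 10.25
tool_pos: [573.3, -107.2, 73.8]
tool_rot: [0.001, -0.334, 0.943, 0.0]
contact_force: [-1.9, 4.9, 6.6]
width: 14.4
grasp_force: 58.6
```

```bash
python3 st.py
```

```text
10.25 pos [ 573.3 -107.2   73.8] yang 128.97 F [-1.95  4.88  6.58] T [ 0.788  0.233 -0.1  ] w 14.4 58.6 J [-0.39  0.38  1.7   0.    1.06 -2.64]
lever 0.4057 r 99.8 Ftan -5.06 Frad -1.44
```

Call:
apply_moves(
  commands=[
    [0.6,-0.8,0,0,0,0.6],
    [0.6,-0.8,0,0,0,0.6],
  ],
)

```text
t: 10.45
tool_pos: [573.6, -107.6, 73.8]
tool_rot: [0.001, -0.338, 0.941, 0.001]
contact_force: [-3.0, 6.0, 7.9]
width: 14.5
grasp_force: 58.8
```

```bash
python3 st.py
```

```text
10.45 pos [ 573.6 -107.6   73.8] yang 129.56 F [-2.99  5.98  7.86] T [ 0.895  0.282 -0.113] w 14.5 58.8 J [-0.39  0.39  1.7   0.    1.06 -2.65]
lever 0.411 r 99.8 Ftan -6.55 Frad -1.32
```

Call:
apply_moves(
  commands=[
    [0.6,-0.8,0,0,0,0.6],
    [0.6,-0.8,0,0,0,0.6],
  ],
)

```text
t: 10.65
tool_pos: [574.0, -108.1, 73.8]
tool_rot: [0.0, -0.343, 0.939, 0.001]
contact_force: [-4.2, 7.6, 9.4]
width: 14.9
grasp_force: 58.9
```

```bash
python3 st.py
```

```text
10.65 pos [ 574.  -108.1   73.8] yang 130.16 F [-4.17  7.57  9.43] T [ 1.078  0.5   -0.259] w 14.9 58.9 J [-0.39  0.39  1.7   0.    1.06 -2.66]
lever 0.4163 r 99.8 Ftan -8.53 Frad -1.41
```

Second click felt at 0.40, where the force rises from 4.2 to 8.5 N. Now on to just before the third, then fine steps.

Call:
apply_moves(
  commands=[
    [1.7,-2.0,0,0,0,1.4],
    [3.4,-3.9,0,0,0,2.8],
    [5.1,-5.8,0,0,0,4.2],
    [6.8,-7.5,0,0,0,5.6],
    [8.4,-9.2,0,0,0,7],
    [8.4,-9.2,0,0,0,7],
  ],
)

```text
t: 11.25
tool_pos: [582.7, -117.9, 73.8]
tool_rot: [0.001, -0.4, 0.916, 0.0]
contact_force: [-3.1, 5.3, 8.7]
width: 14.6
grasp_force: 58.7
```

```bash
python3 st.py
```

```text
11.25 pos [ 582.7 -117.9   73.8] yang 137.2 F [-3.12  5.29  8.74] T [ 0.817  0.357 -0.102] w 14.6 58.7 J [-0.4   0.41  1.67  0.    1.07 -2.8 ]
lever 0.5485 r 99.9 Ftan -5.92 Frad -1.61
```

Call:
apply_moves(
  commands=[
    [1.3,-1.2,0,0,0,0.8],
    [2.6,-2.4,0,0,0,1.5],
    [2.6,-2.4,0,0,0,1.5],
  ],
)

```text
t: 11.55
tool_pos: [585.2, -120.3, 73.8]
tool_rot: [0.0, -0.412, 0.911, 0.0]
contact_force: [-2.1, 5.1, 7.2]
width: 14.4
grasp_force: 58.7
```

```bash
python3 st.py
```

```text
11.55 pos [ 585.2 -120.3   73.8] yang 138.69 F [-2.14  5.1   7.25] T [0.802 0.385 0.016] w 14.4 58.7 J [-0.4   0.41  1.66  0.    1.07 -2.82]
lever 0.5828 r 99.9 Ftan -5.01 Frad -2.34
```

Call:
apply_moves(
  commands=[
    [0.7,-0.7,0,0,0,0.5],
    [0.7,-0.7,0,0,0,0.5],
  ],
)

```text
t: 11.75
tool_pos: [586.0, -120.9, 73.8]
tool_rot: [0.001, -0.416, 0.909, 0.0]
contact_force: [-3.3, 4.6, 8.0]
width: 14.5
grasp_force: 58.7
```

```bash
python3 st.py
```

```text
11.75 pos [ 586.  -120.9   73.8] yang 139.19 F [-3.35  4.63  7.98] T [0.8   0.365 0.051] w 14.5 58.7 J [-0.4   0.41  1.66  0.    1.07 -2.83]
lever 0.5929 r 99.9 Ftan -5.58 Frad -1.23
```

Call:
apply_moves(
  commands=[
    [0.7,-0.7,0,0,0,0.5],
    [0.7,-0.7,0,0,0,0.5],
  ],
)

```text
t: 11.95
tool_pos: [586.7, -121.6, 73.8]
tool_rot: [0.001, -0.42, 0.907, 0.0]
contact_force: [-1.9, 5.1, 6.8]
width: 14.4
grasp_force: 58.7
```

```bash
python3 st.py
```

```text
11.95 pos [ 586.7 -121.6   73.8] yang 139.7 F [-1.87  5.06  6.82] T [0.864 0.298 0.033] w 14.4 58.7 J [-0.4   0.42  1.66  0.    1.07 -2.84]
lever 0.6031 r 100.0 Ftan -4.73 Frad -2.58
```

Call:
apply_moves(
  commands=[
    [0.5,-0.5,0,0,0,0],
    [0.5,-0.5,0,0,0,0],
  ],
)

```text
t: 12.15
tool_pos: [587.0, -121.9, 73.8]
tool_rot: [0.0, -0.42, 0.907, 0.001]
contact_force: [-2.5, 5.8, 8.0]
width: 14.6
grasp_force: 58.8
```

```bash
python3 st.py
```

```text
12.15 pos [ 587.  -121.9   73.8] yang 139.69 F [-2.47  5.82  7.96] T [0.982 0.424 0.112] w 14.6 58.8 J [-0.4   0.42  1.65  0.    1.07 -2.84]
lever 0.6065 r 99.9 Ftan -5.68 Frad -2.78
```

Call:
apply_moves(
  commands=[
    [0.5,-0.5,0,0,0,0],
    [0.5,-0.5,0,0,0,0],
  ],
)

```text
t: 12.35
tool_pos: [587.2, -122.0, 73.8]
tool_rot: [0.0, -0.42, 0.907, 0.001]
contact_force: [-4.7, 7.2, 9.5]
width: 14.6
grasp_force: 59.0
```

```bash
python3 st.py
```

```text
12.35 pos [ 587.2 -122.    73.8] yang 139.7 F [-4.66  7.18  9.53] T [1.087 0.588 0.08 ] w 14.6 59.0 J [-0.4   0.42  1.65  0.    1.07 -2.84]
lever 0.609 r 99.9 Ftan -8.22 Frad -2.39
```

The third click is felt: the force jumps from 4.7 to 8.2 N at about 0.605. I'll hold here and check that it is steady.

Call:
apply_moves(
  commands=[
    [0,0,0,0,0,0],
    [0,0,0,0,0,0],
    [0,0,0,0,0,0],
    [0,0,0,0,0,0],
    [0,0,0,0,0,0],
  ],
)

```text
t: 12.85
tool_pos: [587.2, -122.0, 73.8]
tool_rot: [0.0, -0.42, 0.907, 0.001]
contact_force: [-5.0, 6.9, 8.1]
width: 14.4
grasp_force: 59.0
```

```bash
python3 st.py; python3 - <<'E'
from h import *
im,d=snap("side","side2");u,v=proj("side",[610,0,70]).astype(int)
cv2.imwrite("pics/c4.png",cv2.resize(im[v-60:v+60,u-75:u+75,::-1],None,fx=4,fy=4,interpolation=cv2.INTER_CUBIC))
E
```

```text
12.85 pos [ 587.2 -122.    73.8] yang 139.7 F [-4.98  6.93  8.06] T [1.1   0.582 0.075] w 14.4 59.0 J [-0.4   0.42  1.65  0.    1.07 -2.84]
lever 0.609 r 99.9 Ftan -8.3 Frad -1.99
```

View pics/c4.png

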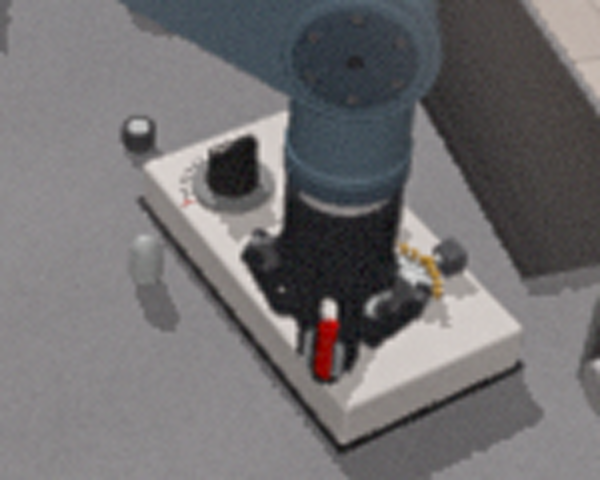

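The post is held between the fingers at crop (325,350), the knob line is at its red mark, and the bystanders are undisturbed. The force is steady at 8.3 N. Handing in.

```bash
python3 -c "
from bench import finish_job
print(finish_job())"
```

```text
the job is handed in; nothing more can be done
None
```

The job is handed in: the knob is at its zero stop, and the gripper is holding the lever at the third click (about 0.60 rad, steady at 8.3 N). No bystander looked moved in the last camera view of the unit.

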